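Load the wear scanner's tray and click it home

TASK

The wear scanner's empty tray is caught on its first catch, part-way shut: press the green release on the scanner's roof so that the tray pops out, and lay the tan rubber block with the blue band flat in the tray's black-rimmed pocket. Then push the tray gently in by its blue front, past the first click to the second, so that it stays fully home when you let go. Never press on the scanner with more than 20 newtons, and leave the green-lidded pot and the black tile where they stand.

Things in the scene. Friction and masses are not known exactly. Their poses are not given: they have to be found in the camera images.
- scanner: White scanner, fixed, 130 (x) x 110 (y) x 56 mm high. Origin: centre of its underside, on the table; x runs from its front (blue tray) to its back, z up. The tray comes out along -x. Its spring pushes out with 2 N when out, 4 N at the first catch, 5 N at home, plus 1 N friction; each catch adds a bump of 3 to 4 N over about 6 mm, which falls away as it clicks.
- release_top (a point): Centre of the top of the green round release button (24 mm across, 13 mm proud of the roof, 69 mm above the table, in a grey collar 33 mm across and 2 mm high). Press straight down against its spring: travel 10 mm, about 2.5 N at first, 4.5 N at 4 mm, 7.5 N fully down; about 4 mm frees the tray.
- release (a joint): Travel of the release button, m: 0 up, 0.010 fully down. The catches are tied to it: it dips about 4 mm and springs up again whenever the tray rides over a catch.
- tray (a joint): How far out the tray is, m: 0.085 fully out, at a stop; about 0.034 on the first catch (the start); on the second, home catch 0.001 to 0.019: this depth differs each time, cannot be seen and must be felt. 0.5 mm past it begins a buffer spring of 12 N per mm, so a slow push that has risen to 12 to 15 N is past the home click. Let go too early, the tray comes back out.
- tray_front (a point): Centre of the outer face of the tray's blue front panel (8 mm thick, 86 mm wide, 34 mm high, from 8 to 42 mm above the table); moves with the tray; axes as the scanner's. Push it along the scanner's +x.
- pocket (a point): Centre of the pocket's floor, 16 mm above the table; axes as the scanner's; moves with the tray. Pocket 56 mm long (x), 29 mm wide (y); black rim 6 mm high, 4 mm thick; its long sides are open over the middle 32 mm for fingers, above a flat plate 70 mm wide at floor height. With the tray out, the scanner's front wall is 54 mm behind this point.
- block_center (a point): Centre of the loose rubber block, 25 (x) x 52 (y) x 18 mm (z), tan with a blue band, lying flat on the table (centre 9 mm up). Its long side, its own y axis, goes along the scanner's x axis, either way round.
- pot: Small white pot with a green screw lid, 45 mm across and 43 mm high; origin at the centre of its underside. To be left alone.
- tile: Black glass reference tile in a dark frame, 62 x 88 x 13 mm; origin at the centre of its underside. To be left alone.

How it is judged:
By the outcome, as a careful person would: the job done as asked, in the order asked, and still so for the second after the job is handed in, with the robot touching nothing.
It also fails if it takes over 72 s, if anything falls off the work surface, if the arm or the gripper's body presses on something with over 40 N, if the wrist force passes 120 N, or if a joint passes its speed limit or range.

ROBOT

A 7-joint arm with a two-finger parallel gripper is mounted at the origin on a cart in front of the work surface, level with it; the furniture and walls round the work are solid. World frame = base frame: x ahead of the robot, y to its left, z up, the work surface at z = 0. Lengths are in m, angles in rad, forces in N, time in s.
With the tool pointing down it reaches from about 0.425 to 1.025 m from the base axis. Payload 9.4 kg.
Tool frame: the origin (TCP) lies at the very end of the fingers, on their centre line; the grasp point (between the pads) lies behind it (manip.hold_point_z is the z of the grasp point in the tool frame, in m); z points along the fingers, y is the line along which they close (so a half turn about z gives the same grasp; the last joint's range is limited). The gripper opens to 93 mm and grips with 3 to 60 N. Pads are 15 mm wide; open, the fingers measure 128 mm over their backs; the gripper's body (75 mm by 188 mm) begins 65 mm behind the grasp point.
Start: joints at [1.252, 0.599, -0.003, 1.599, 0.002, 0.943, -0.08], TCP at [0.174, -0.704, 0.219] pointing down, gripper open.
Joint ranges: [-2.57, 2.57], [-0.35, 1.97], [-1.29, 1.29], [0.11, 2.56], [-1.05, 4.19], [0.11, 1.86], [-2.63, 2.63]. Speed limits (rad/s): [2.22, 2.22, 3.01, 3.01, 3.14, 3.14, 3.14].

INTERFACE

Orientations are given as a unit quaternion [w, x, y, z].
In Python, from bench import manip gives the robot as it stands. Calls block until the motion is done:
- manip.move_pose(position, orientation): joint-space move of the TCP to a pose.
- manip.move_linear(position, attitude=None, max_speed=0.15, force_limit=None): straight line of the TCP; attitude=None keeps the orientation; max_speed is the mean speed in m/s. With force_limit (N) it stops when the force on the tool has changed by that much, and returns True; else False.
- manip.move_j(angles): joint-space move.
- manip.let_go() and manip.grasp(grasp_force=None): open the fingers fully, or close them until they stop; grasp_force is the grip in N (None keeps the last).
- manip.wait(seconds).
- manip.ik(position, orientation): joint angles nearest the present ones, or None.
- manip.read_state(): the state.
- manip.read_camera(name): name is "scene" or "top" or "wrist"; returns a dict with "image" (420x560x3 uint8, red, green, blue), "mtx" (3x3 intrinsics, pixels), "k1" (the pictures are not rectified: a ray, as slopes to the right and down, at radius r is drawn at 1 + k1 r^2 times it, then the intrinsics apply), "R" (3x3) and "t" (3): a world point X has camera coordinates R X + t; the wrist camera has in their place "mount" (4x4, takes a point from camera to tool coordinates, whose origin is the TCP and whose axes are the flange's). Camera axes: x right, y down, z forward; pixel columns grow to the right and rows downward; lengths in m; the calibration is good to about 2 mm. A picture is of the moment at which its call begins: read the wrist's pose just before it. There is no depth.
A pose or a line that the arm cannot do raises manip.IKError and nothing moves.
- manip.job_done(): hands the job in; it is judged then, once.
The state is a dict: "clock": time; "q": joint angles; "qvel": joint speeds; "tau": joint torques, N m; "ee_pos": TCP position; "tcp_rot": TCP orientation; "ft_force": force on the tool from outside, world axes, zero at the start; "ft_torque": the same for the moment, N m; "width": finger opening in m; "grasp_force": force on a finger pad.
Only numpy, scipy, OpenCV 4.12 (cv2) and the standard library are available. Lean on these libraries where they do the work, as an engineer would, in place of code of your own. Each camera call takes 0.05 s, during which the arm holds its last target. There are 200 camera calls.

## Working session

There is one attempt and no reset: what is moved stays moved. The work goes in short steps, each a Python script; the robot and the scene stay as the last script left them, time stands still between calls to the robot, and variables do not carry over. Pictures are saved under pics/ and viewed, at most 10 in all, crops included, and the job is handed in when it is done.

```bash
mkdir -p pics; ls
cat > h.py <<'E'
import numpy as np, cv2
from bench import manip
def save(c,n): cv2.imwrite('pics/'+n,cv2.cvtColor(c['image'],cv2.COLOR_RGB2BGR))
E
python3 - <<'E'
from h import *
s=manip.read_state(); print(s['ee_pos'],s['tcp_rot'],s['width'],s['clock'],manip.hold_point_z)
for n in ("scene","top"):
    c=manip.read_camera(n); save(c,n+'1.png'); np.savez(n+'1.npz',**c); print(n,c['mtx'].tolist(),c['k1'],(-c['R'].T@c['t']).tolist(),c['R'].tolist())
E
```

```text
pics
[ 0.17345678 -0.70343424  0.21774833] [-7.79375316e-04  9.92698831e-01  1.20616716e-01 -1.76864539e-04] 0.09293012410147491 0.0 -0.0188
scene [[385.4882965436864, 0.0, 282.8511076665199], [0.0, 385.4882965436864, 208.79645774860234], [0.0, 0.0, 1.0]] -0.09123221053392655 [-0.043494112173820154, 0.6562603867266339, 0.6825307997351822] [[-0.7501764779492354, -0.6611362559239636, 0.01158028646120505], [-0.42169605566547724, 0.46485280759380576, -0.7785141642310272], [0.5093208110492433, -0.5889063748805909, -0.627520193346112]]
top [[499.45988870334673, 0.0, 285.39793221989237], [0.0, 499.45988870334673, 199.17587406395972], [0.0, 0.0, 1.0]] -0.017960348153540757 [0.2542773522757784, 0.08956748202723028, 1.453775445021126] [[0.0030309370979086, -0.9999916464475512, -0.0027423448770097104], [-0.9899570529670215, -0.0026129046169973335, -0.14134428184511716], [0.14133593563265492, 0.003143209280085347, -0.9899567028583947]]
```

View pics/top1.png

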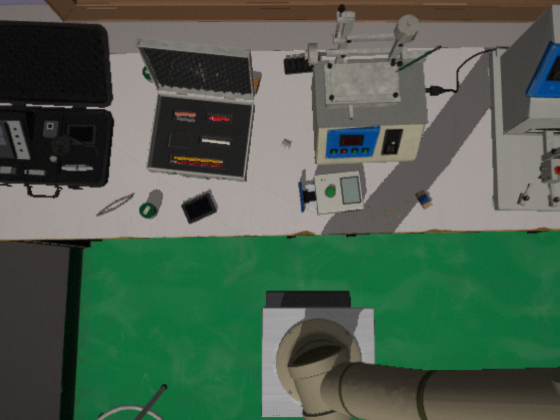

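View pics/scene1.png

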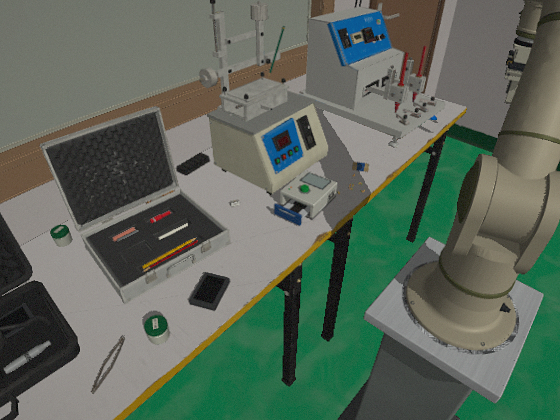

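The top view shows the scanner at about (338,193), with its blue tray front to the left at (305,196) and the green button at (330,191). The block is at (424,199), the pot at (148,210) and the tile at (199,207).

```bash
cat >> h.py <<'E'
def cast(uv,z,c,R=None,t=None):
    """pixels -> world points on plane z"""
    R=c['R'] if R is None else R; t=c['t'] if t is None else t
    d=cv2.undistortPoints(np.float64(uv).reshape(-1,1,2),c['mtx'],np.array([float(c['k1']),0,0,0])).reshape(-1,2)
    # k1 convention: distorted = ray*(1+k1 r^2) -> same as OpenCV
    d=np.c_[d,np.ones(len(d))]@R; o=-R.T@t
    return o+d*((z-o[2])/d[:,2])[:,None]
def blob(mask,box=None):
    m=mask.astype(np.uint8)
    if box: k=np.zeros_like(m);k[box[1]:box[3],box[0]:box[2]]=1;m=m*k
    cs,_=cv2.findContours(m,cv2.RETR_EXTERNAL,cv2.CHAIN_APPROX_NONE)
    return max(cs,key=cv2.contourArea)
E
python3 - <<'E'
from h import *
c=dict(np.load('top1.npz')); im=c['image']; hsv=cv2.cvtColor(im,cv2.COLOR_RGB2HSV); H,S,V=[hsv[...,i].astype(int) for i in range(3)]
crop=im[160:230,280:450]; cv2.imwrite('pics/crop1.png',cv2.resize(crop[...,::-1],None,fx=4.5,fy=4.5,interpolation=cv2.INTER_CUBIC))
def rep(n,m,box,z):
    b=blob(m,box); r=cv2.minAreaRect(b); p=cast(cv2.boxPoints(r),z,c); ctr=p.mean(0)
    print(n,r,ctr.round(4),np.linalg.norm(p[1]-p[0]).round(4),np.linalg.norm(p[2]-p[1]).round(4),(p[1]-p[0]).round(4))
rep('green',(H>45)&(H<85)&(S>100),(315,175,345,205),.069)
rep('blue',(H>95)&(H<130)&(S>110),(290,170,315,220),.042)
rep('block',(S>90),(405,185,440,215),.018)
E
```

```text
green ((330.0, 191.49998474121094), (7.77817440032959, 7.77817440032959), 45.0) [ 0.4741 -0.0311  0.069 ] 0.0221 0.0218 [ 0.0157 -0.0156  0.    ]
blue ((301.3841552734375, 195.95733642578125), (28.27047348022461, 2.760788679122925), 83.6598129272461) [0.4654 0.0484 0.042 ] 0.0079 0.0816 [ 0.0009 -0.0079  0.    ]
block ((423.42303466796875, 198.8845977783203), (16.36365509033203, 8.597853660583496), 56.3099365234375) [ 0.4612 -0.3069  0.018 ] 0.0256 0.0471 [ 0.0141 -0.0214  0.    ]
```

View pics/crop1.png

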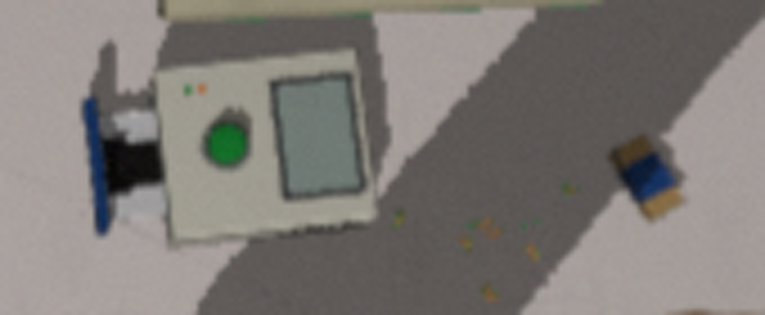

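```bash
cat >> h.py <<'E'
def Q(psi):
    "tool down, tool y (closing line) at world yaw psi"
    a=(psi+np.pi/2)/2; return [0,np.cos(a),np.sin(a),0]
def wrist(n):
    s=manip.read_state(); c=manip.read_camera('wrist'); save(c,n+'.png')
    w,x,y,z=s['tcp_rot']; from scipy.spatial.transform import Rotation as Ro
    T=np.eye(4);T[:3,:3]=Ro.from_quat([x,y,z,w]).as_matrix();T[:3,3]=s['ee_pos']
    M=T@c['mount']; c['R']=M[:3,:3].T; c['t']=-M[:3,:3].T@M[:3,3]; np.savez(n+'.npz',**c); return c
E
python3 - <<'E'
from h import *
c=dict(np.load('top1.npz')); print('machine edge',cast([[313,164],[420,160]],0,c).round(3).tolist())
manip.move_pose([.25,-.40,.28],Q(np.radians(-84)))
manip.move_pose([.43,-.30,.20],Q(np.radians(-56.6))); wrist('w_block')
manip.grasp(10)
manip.move_pose([.46,-.02,.23],Q(np.radians(-84))); wrist('w_scan')
s=manip.read_state(); print(s['clock'],s['ee_pos'],s['ft_force'])
a,b=[cv2.imread(f'pics/{n}.png') for n in('w_block','w_scan')]
cv2.imwrite('pics/w1.png',cv2.resize(np.hstack([a,b]),(800,300)))
E
```

```text
machine edge [[0.568, 0.013, 0.0], [0.581, -0.306, 0.0]]
4.8417 [ 0.4600731  -0.02116616  0.22989794] [ 0.11160944 -0.71250391  0.54473275]
```

View pics/w1.png

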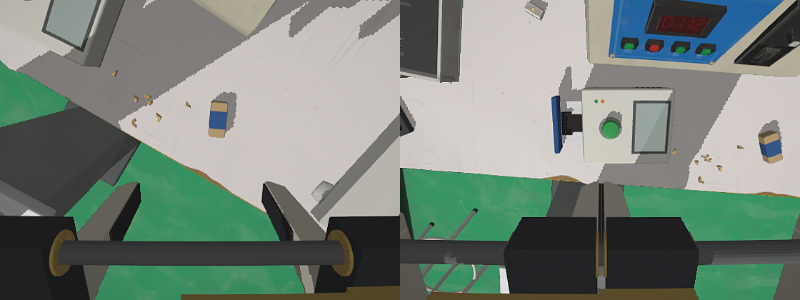

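The left picture shows the block at full-image pixel (305,167). The right one shows the button at (295,180) and the roof spanning about (256..378, 125..228).

```bash
cat > m.py <<'E'
from h import *
def hs(c):
    h=cv2.cvtColor(c['image'],cv2.COLOR_RGB2HSV).astype(int); return h[...,0],h[...,1],h[...,2]
def rep(n,c,m,box,z):
    b=blob(m,box); p=cast(b.reshape(-1,2),z,c)[:,:2]
    r=cv2.minAreaRect((p*1000).astype(np.float32)); print(n,np.round(r[0],1),np.round(r[1],1),round(r[2],1))
    return r
E
python3 - <<'E'
from m import *
c=dict(np.load('w_block.npz')); H,S,V=hs(c)
rep('block',c,S>60,(282,130,335,205),.018)
c=dict(np.load('w_scan.npz')); H,S,V=hs(c)
rep('block2',c,S>60,(500,170,555,240),.018)
rep('button',c,(H>45)&(H<85)&(S>100),(270,155,325,205),.069)
rep('front',c,(H>95)&(H<130)&(S>110),(200,120,235,225),.042)
rep('screen',c,(S>15)&(H>75)&(H<110)&(V>90),(322,135,385,220),.056)
rep('roof',c,(V>190),(250,115,390,235),.056)
print(H[150,270],S[150,270],V[150,270], S[180,350],H[180,350],V[180,350],V[120,300],V[170,390])
E
```

```text
block [ 460.7 -308. ] [52.1 24.8] 28.7
block2 [ 461.6 -303.1] [58.5 33.1] 28.8
button [474.3 -31.6] [23.2 22.8] 6.0
front [465.9  47.1] [86.4 11.9] 5.8
screen [ 502.2 -102.6] [26.3 14.8] 6.5
roof [471.  -50.7] [112.4 131.3] 6.1
28 15 203 18 75 166 138 136
```

Run:
```python
from m import *
q=Q(np.radians(-84))
manip.move_pose([.4743,-.0316,.09],q)
f0=manip.read_state()['ft_force']
r=manip.move_linear([.4743,-.0316,.0615],max_speed=.03,force_limit=9)
s=manip.read_state(); print(r,s['ee_pos'],s['ft_force']-f0)
manip.wait(.3)
manip.move_linear([.4743,-.0316,.10],max_speed=.1)
manip.move_linear([.455,.03,.23],max_speed=.25); c=wrist('w_out'); H,S,V=hs(c)
rep('front',c,(H>95)&(H<130)&(S>110),(100,80,300,260),.042)
print(manip.read_state()['clock'],manip.read_state()['ee_pos'])
```

```text
False [ 0.47437744 -0.0315426   0.06146802] [-0.55447845  0.69529518  5.60389965]
front [460.4  97.4] [86.2 11.9] 5.8
8.175 [0.45436454 0.02929367 0.22859927]
```

View pics/w_out.png

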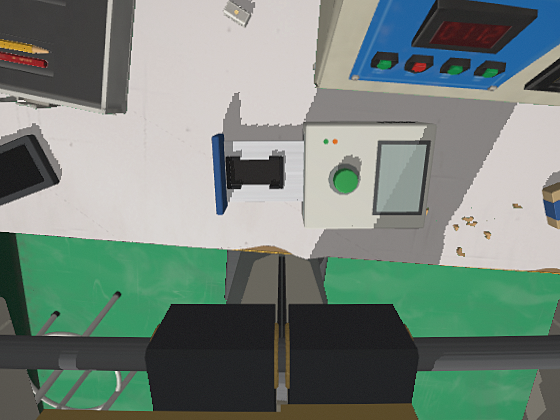

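The tray is out, with the black pocket at about (257,172) and the blue front at (220,174).

Run:
```python
from m import *
c=dict(np.load('w_out.npz')); H,S,V=hs(c)
rep('pocket',c,V<60,(226,140,300,205),.022)
rep('pocket45',c,V<45,(226,140,300,205),.022)
rep('roof',c,(V>190),(300,115,435,235),.056)
rep('button',c,(H>45)&(H<85)&(S>100),(325,155,365,205),.069)
# grasp block
q=Q(np.radians(28.7-90))
manip.let_go()
manip.move_pose([.4607,-.308,.12],q)
c=wrist('w_b2'); H,S,V=hs(c)
m=(S>60); m[250:]=0
rep('block',c,m&~((H>60)&(H<85)),(200,60,380,250),.018)
print(manip.read_state()['clock'],manip.read_state()['ee_pos'])
```

```text
pocket [463.6  62.2] [36.2 62.8] 6.0
pocket45 [463.6  62. ] [35.5 63.1] 7.2
roof [471.1 -48.9] [113.1 123.9] 6.2
button [474.2 -30.4] [24.7 22.7] 52.6
block [ 461.8 -307.8] [53.3 23.7] 28.7
11.0333 [ 0.4615312  -0.30672107  0.12041695]
```

View pics/w_b2.png

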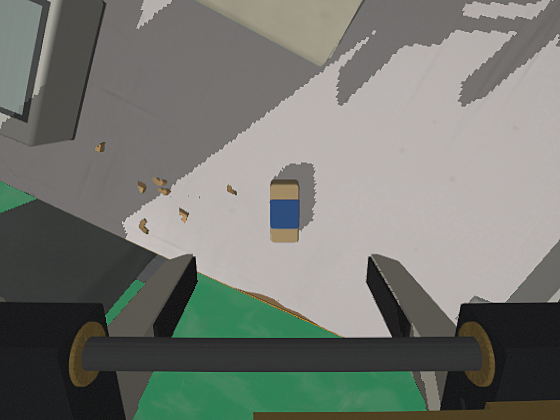

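The block lies under the TCP at (285,210), clear all round. I'll grasp it, then look at the pocket again from close by.

Run:
```python
from m import *
q=Q(np.radians(28.7-90))
manip.move_linear([.4611,-.3079,.003],max_speed=.12,force_limit=15)
manip.grasp(15); s=manip.read_state(); print(s['ee_pos'],s['width'],s['grasp_force'])
manip.move_linear([.4611,-.3079,.16],max_speed=.2)
print(manip.read_state()['width'])
q=Q(np.radians(6))
manip.move_pose([.445,-.12,.20],q)
manip.move_pose([.466,.025,.135],q); manip.wait(.4)
c=wrist('w_p2'); H,S,V=hs(c)
print(manip.read_state()['clock'],manip.read_state()['ee_pos'],manip.read_state()['ft_force'],manip.read_state()['q'])
```

```text
[ 0.46109389 -0.30788765  0.00297886] 0.023483405241072605 14.999979436397552
0.023909215160367873
16.0917 [0.46612107 0.024419   0.13524037] [-0.18349819 -0.31596234 -0.20245199] [ 0.14784834  0.45709247 -0.43680485  2.23856275  0.38861294  0.51591031
 -0.48744875]
```

View pics/w_p2.png

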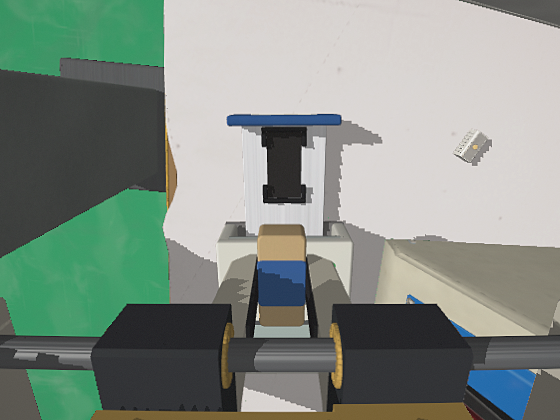

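The block is held square between the fingers at about (282,275). The pocket rim spans (262..306, 127..203), and its long sides are open in the middle.

Run:
```python
from m import *
c=dict(np.load('w_p2.npz')); H,S,V=hs(c)
o=-c['R'].T@c['t']; print('cam',o)
for t in(45,60,75):
  for z in (.022,): rep(f'pocket{t}',c,V<t,(250,122,318,212),z)
b=rep('front',c,(H>95)&(H<130)&(S>110),(200,100,360,135),.042)
# block: column profile along centre
print([ (r,*c['image'][r,282].tolist()) for r in list(range(220,240,2))+list(range(255,268,2))+list(range(302,312,2))])
tcp=np.array([.46612,.02442,.13524])
for z in(.132,.150):
  p=cast([[282,225],[282,235],[282,261],[282,306]],z,c); print(z,((p-tcp)[:,:2]@np.array([-.1045,.9945])).round(4),((p-tcp)[:,:2]@np.array([.9945,.1045])).round(4))
```

```text
cam [0.45603751 0.10938581 0.30215009]
pocket45 [463.  62.] [36.4 63.1] 6.3
pocket60 [463.  62.] [36.6 63. ] 6.1
pocket75 [463.  62.] [36.7 63. ] 6.1
front [458.7  99.9] [84.5  7.3] 6.4
[(220, 217, 216, 217), (222, 221, 221, 222), (224, 147, 139, 126), (226, 121, 103, 77), (228, 123, 107, 80), (230, 126, 107, 82), (232, 128, 110, 84), (234, 124, 107, 80), (236, 185, 157, 118), (238, 186, 159, 119), (255, 185, 161, 119), (257, 186, 161, 118), (259, 201, 169, 116), (261, 58, 91, 142), (263, 57, 91, 145), (265, 57, 92, 145), (267, 57, 92, 145), (302, 39, 61, 92), (304, 37, 59, 92), (306, 96, 87, 76), (308, 120, 104, 78), (310, 119, 103, 78)]
0.132 [ 0.0246  0.0189  0.0035 -0.0253] [-0.0008 -0.0008 -0.0009 -0.0009]
0.15 [ 0.0311  0.0259  0.0121 -0.0136] [-0.0009 -0.0009 -0.0009 -0.0009]
```

Run:
```python
from m import *
q=Q(np.radians(6.0))
x,y=.4633,.0626
manip.move_pose([x,y,.10],q)
manip.move_linear([x,y,.045],max_speed=.12); manip.wait(.3)
r=manip.move_linear([x,y,.0188],max_speed=.03,force_limit=5)
s=manip.read_state(); print(r,s['ee_pos'],s['ft_force'],s['width'])
if not r or s['ee_pos'][2]<.0215:
    manip.let_go(); manip.move_linear([x,y,.12],max_speed=.15)
    manip.move_linear([x+.003,y-.04,.135],max_speed=.15); manip.wait(.3); c=wrist('w_p3'); H,S,V=hs(c)
    rep('block',c,(S>60),(255,122,312,212),.034)
print(manip.read_state()['clock'])
```

```text
True [0.46304072 0.06268387 0.01884183] [ 0.01117641 -0.31312286  7.32768551] 0.023934661788988933
block [461.9  63.8] [26.7 54.4] 6.4
20.9667
```

```bash
python3 -c "
import cv2;a=cv2.imread('pics/w_p3.png');cv2.imwrite('pics/c3.png',cv2.resize(a[95:255,180:380],None,fx=3.5,fy=3.5))"
```

```text
(no output)
```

View pics/c3.png

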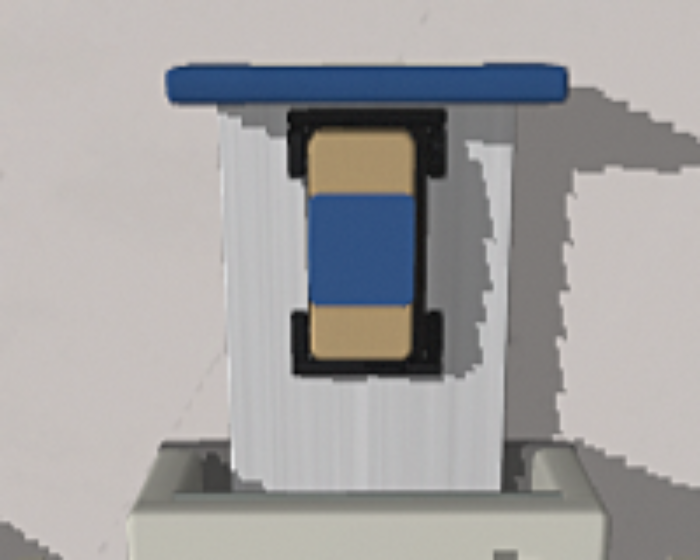

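The block lies flat inside the rim. Next I'll push the tray, feeling for the clicks.

Run:
```python
from m import *
q=Q(np.radians(-84)); u=np.array([.1045,-.9945,0])
face=np.array([.4589,.1038,0])
def P(d,z): return face+d*u+np.array([0,0,z])
def st(): s=manip.read_state(); return s, float((s['ee_pos']-face)@u)
manip.move_linear([.456,.06,.18],max_speed=.2)
manip.grasp(10)
manip.move_pose(P(-.045,.12),q)
manip.move_linear(P(-.045,.014),max_speed=.15); manip.wait(.3)
f0=manip.read_state()['ft_force']
r=manip.move_linear(P(-.005,.014),max_speed=.02,force_limit=1.5)
s,d=st(); print('contact',r,d,s['ft_force']-f0,s['clock'])
if r:
    d0=d
    r=manip.move_linear(P(d0+.058,.014),max_speed=.025,force_limit=13)
    s,d=st(); print('mid',r,d-d0,s['ft_force']-f0,s['clock'],s['ee_pos'])
    np.save('d0.npy',[d0,*f0])
    if not r:
        r=manip.move_linear(P(d0+.0865,.014),max_speed=.0035,force_limit=11)
        s,d=st(); print('end',r,d-d0,s['ft_force']-f0,s['clock'])
```

```text
contact True -0.014073334997745135 [0.36515575 0.67844427 1.7140828 ] 26.7333
mid False 0.05820437587396697 [ 2.50571288  4.24437171 -2.73728627] 29.2083 [0.46357584 0.05991622 0.01390687]
end True 0.07362683948282069 [0.26113526 4.44609041 2.08597963] 34.125
```

Run:
```python
from m import *
u=np.array([.1045,-.9945,0]); face=np.array([.4589,.1038,0]); d0,*f0=np.load('d0.npy')
def P(d,z): return face+d*u+np.array([0,0,z])
def st(): s=manip.read_state(); return s, float((s['ee_pos']-face)@u)-d0, -float((s['ft_force']-f0)@u)
for i in range(4): manip.wait(.05); s,d,f=st(); print('hold',round(d*1e3,2),round(f,2),(s['ft_force']-f0).round(2))
d=st()[1]; t=d
while t<d+.004:
    t+=.0004; r=manip.move_linear(P(d0+t,.014),max_speed=.008,force_limit=6)
    fs=[]
    for i in range(4): manip.wait(.02); s,dd,f=st(); fs.append(f)
    f=np.mean(fs); print(r,round(dd*1e3,2),round(f,2),(s['ft_force']-f0)[2].round(1))
    if f>12: break
print(s['clock'])
```

```text
hold 73.62 5.01 [-0.84  4.95  2.75]
hold 73.64 5.1 [-0.15  5.11  3.47]
hold 73.64 4.88 [-0.72  4.83  2.74]
hold 73.62 5.56 [0.06 5.6  3.79]
True 72.81 3.45 2.2
False 73.77 6.64 1.1
False 73.89 6.57 0.9
False 74.02 8.67 1.2
False 74.15 9.79 2.0
False 74.24 10.49 2.5
False 74.42 11.85 2.4
False 74.56 13.25 2.6
36.9833
```

Run:
```python
from m import *
u=np.array([.1045,-.9945,0]); face=np.array([.4589,.1038,0]); d0,*f0=np.load('d0.npy')
def P(d,z): return face+d*u+np.array([0,0,z])
manip.move_linear(P(d0+.072,.014),max_speed=.01); s=manip.read_state(); print((s['ft_force']-f0).round(2))
manip.move_linear(P(d0+.03,.014),max_speed=.08)
manip.move_linear(P(d0+.03,.15),max_speed=.2)
manip.move_pose([.44,.06,.23],Q(np.radians(-84))); manip.wait(.8)
c=wrist('w_end'); H,S,V=hs(c)
rep('front',c,(H>95)&(H<130)&(S>110),(150,80,420,260),.042)
print(manip.read_state()['clock'])
```

```text
[ 0.93 -0.02 -0.5 ]
front [468.1  28. ] [84.8 10.1] 6.5
40.4167
```

View pics/w_end.png

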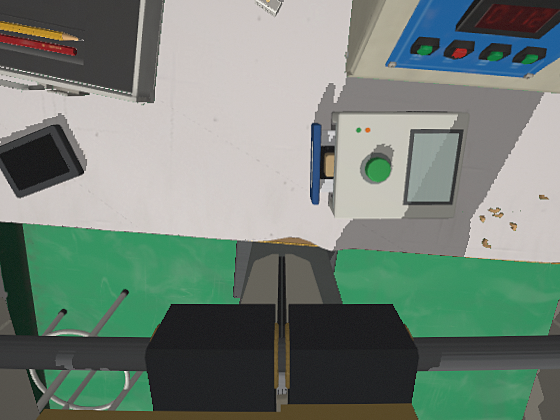

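The tray front is at (315,163), about 71 mm in from fully out. That is well past the first catch, and it has stayed there with the gripper clear.

```bash
python3 -c "
from bench import manip; print(manip.job_done())"
```

```text
the job is handed in; nothing more can be done
None
```

I popped the tray out, laid the block flat in its pocket, and pushed the tray past the home click; it stayed in when I let go (about 14 mm out, inside the home range). The highest push I read on the scanner was 13 N, with a brief unrecorded peak of roughly 15 N; the pot and tile were never touched, and the job was handed in at about 40 s.

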